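# Lock the slide and hold the hidden bolt head

### The job

On the microscope service slide the nut driver is slowly turning the nut, but the bolt just turns with it. First lock the carriage where it stands by turning its black wing knob clockwise (seen from above) as far as it goes; then reach down into the narrow gap behind the bracket, grip the hexagonal bolt head there and keep it from turning. Finish while still holding the bolt head still, without letting go; do not shove the carriage along its rail and leave the jar, the flask and the wrench alone.

Things in the scene. Friction and masses are not known exactly. Their poses are not given: they have to be found in the camera images.
- deck_mid (a point): Centre of the top face of the carriage deck (aluminium plate, 180 mm along x, 220 mm along y, top 62 mm above the bench). Axes: x across the rail, away from the robot; y along the rail; z up. Until clamped the carriage slides along y under about 2 N, up to 75 mm either side of the rail's middle. The rail's base plate is 170 x 400 mm.
- clamp_grip (a point): Grip point of the black wing knob, on its upright turning axis, 110 mm above the bench, 70 mm along the carriage's y from deck_mid. The wing is a bar 48 mm long (point x), 14 mm thick (point y), from 97 to 125 mm above the bench, on a 14 mm stem; the 32 mm round boss below ends 85 mm above the bench. Nothing else stands within 60 mm. The point turns with the knob.
- clamp (a joint): Turn of the wing knob, rad: 0 loose, grows clockwise seen from above, end stop (fully tight) at 1.5. At 0 the wing's length lies at +0.75 rad from the carriage's x axis (anticlockwise from above), at 1.5 at -0.75 rad, so one grasp turns it all the way. It takes less than 0.3 N m and stays where it is left.
- bolt_head (a point): Centre of the hexagonal bolt head, dark steel, 120 mm above the bench, 24 mm across flats, 28 mm across corners, 18 mm thick along the bolt's level axis (the carriage's x). It lies 20 mm in x and -50 mm in y from deck_mid, in the middle of the gap; a 16 mm shank joins it to the bracket. This point's x is the bolt's axis; the point turns with the bolt.
- bracket_top (a point): Middle of the top edge of the bracket: upright steel plate 10 mm thick (x), 100 mm wide (y), top 152 mm above the bench, on the robot's side of the bolt head. Behind it, after an open-topped gap 52 mm wide, stands a back plate 8 mm thick, 100 mm wide, top 142 mm. The gap is open at both y ends and free down to the deck. Axes as deck_mid. On the robot's side: a gear motor, top 142 mm.
- bolt (a joint): Turn of the bolt, rad, right-handed about the carriage's x axis. Left alone it turns at about 0.15 rad/s, driven by a weak 0.12 N m; gripped firmly from its two sides (fingers pointing down, closing along the carriage's y) it stops, whatever the angle of its flats.
- jar: Bystander: amber jar with white cap, 56 mm round, 85 mm high, origin under its centre.
- flask: Bystander: conical glass flask, 80 mm round at the foot, 115 mm high, origin under its centre.
- wrench: Bystander: steel open-end wrench 170 mm long lying flat on the bench to the right of the slide, origin under its middle, lying along its x.

How it is judged:
By the outcome, as a careful person would: the job done as asked, in the order asked, and still so for the second after the job is handed in, while the arm keeps its last pose, push and grip.
It also fails if it takes over 40 s, if anything falls off the work surface, if the arm or the gripper's body presses on something with over 40 N, if the wrist force passes 120 N, or if a joint passes its speed limit or range.

### The arm

A 6-joint arm with a two-finger parallel gripper is mounted at the origin on the work surface. World frame = base frame: x ahead of the robot, y to its left, z up, the work surface at z = 0. Lengths are in m, angles in rad, forces in N, time in s.
With the tool pointing down it reaches from about 0.275 to 0.875 m from the base axis. Payload 12.5 kg.
Tool frame: the origin (TCP) lies midway between the tips of the shut fingers; the grasp point (between the pads) lies grasp_offset behind it (grasp_offset is the distance from the TCP to the grasp point, in m); y points along the fingers, x is the direction in which the jaws open and shut, and the axes are right-handed (so a half turn about y gives the same grasp; the last joint's range is limited). The gripper opens to 85 mm and grips with 20 to 120 N. Pads are 22 mm wide; open, the fingers measure 114 mm over their backs; the gripper's body (76 mm by 85 mm) begins 54 mm behind the grasp point. The pads swing forward as they close: fully open they stand 13 mm farther back than shut.
Start: joints at [1.204, 0.351, 1.652, -0, 1.139, -0.085], TCP at [0.153, 0.528, 0.231] pointing down, gripper open.
Joint ranges: [-2.75, 2.75], [-0.79, 2.1], [0.01, 2.65], [-1.57, 4.71], [0.07, 3.14], [-2.87, 2.87]. Speed limits (rad/s): [2.22, 2.22, 2.79, 3.14, 3.14, 3.14].

### API

Orientations are given as a rotation vector (axis times angle).
In Python, from station import * gives the robot as it stands.
- The arm moves only by the tool move_arm, never from a script. Its argument "rows" is a list of rows, each a list of 7 numbers: the shift along the tool's x, y, z in cm, then the turn, a rotation vector about the tool's x, y, z in rad, then the opening in per cent of the stroke, from 0 (shut) to 100 (fully open). A call has 1 to 8 rows; each row shifts and turns the pose as measured when the row begins, along the tool's axes as they then stand; what a row does not reach is not made up. A row lasts 1/8 s, in which the tool goes at most 62.5 mm and 10.7 degrees, less where a joint would pass 70% of its speed; a pose out of reach is approached as far as the arm can. A call is refused whole if a number of a shift passes 6.25 or a number of a turn 0.188, either way. A call with a gripper value outside its range is refused whole. The fingers move at their own pace and stop on an object; "newtons" is the grip in N (left out, the last holds). Time passes only in rows, so rows that do not move let the fingers close. It gives the time, the measured TCP pose, the force and the opening at its end, in the units of the state.
- get_obs(): the state, without advancing time (a new reading comes with each control period).
- read_camera(name): name is "scene" or "top" or "wrist"; returns a dict with "img" (384x512x3 uint8, red, green, blue), "z_map" (384x512 float32, m along the optical axis (not along the pixel's ray), 0 where there is no reading), "fx", "fy", "cx", "cy" (pixels), "R" (3x3) and "t" (3): a world point X has camera coordinates R X + t. Camera axes: x right, y down, z forward; pixel columns grow to the right and rows downward; lengths in m; the calibration is good to about 2 mm. A picture is of the moment at which its call begins.
- close_job(): hands the job in, once; it reports no verdict.
The state is a dict: "time": time; "joint_positions": joint angles; "qd": joint speeds; "effort": joint torques, N m; "tool_pos": TCP position; "orientation": TCP orientation; "wrist_force": force on the tool from outside, world axes, zero at the start; "moment": the same for the moment, N m; "gripper_width": finger opening in m.
Only numpy, scipy, OpenCV 4.12 (cv2) and the standard library are available. Lean on these libraries where they do the work, as an engineer would, in place of code of your own. Each camera call takes 0.05 s, during which the arm holds its last target.

## Working session

There is one attempt and no reset: what is moved stays moved. The work goes in short steps, Python scripts to look and compute and a tool call to move; the robot and the scene stay as the last step left them, time stands still between calls to the robot, and variables do not carry over. Pictures are saved under pics/ and viewed, and the job is handed in when it is done.

Besides the shell and the picture viewer there is one more tool, called as name(argument=value, ...), one argument or row to a line, values as JSON. move_arm: Moves the arm, as the interface text tells. Its arguments: {"type":"object","properties":{"rows":{"type":"array"},"newtons":{"type":"number"}},"required":["rows"]}

```bash
mkdir -p pics; ls
python3 - <<'E'
from station import *
import cv2,pickle
o=get_obs(); print(o)
for n in ("scene","top"):
    c=read_camera(n); pickle.dump(c,open(f'{n}0.pkl','wb')); cv2.imwrite(f'pics/{n}0.png',c['img'][:,:,::-1]); print(n,c['fx'],c['cx'],c['cy'],c['R'],c['t'])
E
```

```text
pics
{'time': 0.0, 'joint_positions': array([ 1.20438596e+00,  3.51226430e-01,  1.65241590e+00, -2.18429267e-05,
        1.13907816e+00, -8.45623385e-02]), 'qd': array([-0.00104163, -0.00065356, -0.00059603,  0.00116019, -0.00080333,
        0.00164514]), 'effort': array([-1.80783005e-03, -5.06096578e+01, -2.91399050e+01, -1.88488293e-04,
        4.54655077e-03,  7.64327098e-06]), 'tool_pos': array([0.15281731, 0.5280092 , 0.2307669 ]), 'orientation': array([-1.33007551, -0.99841908,  0.99999091]), 'wrist_force': array([ 0.01038474, -0.36779751, -0.02587302]), 'moment': array([-0.00280127,  0.0330936 , -0.01634762]), 'gripper_width': 0.08539773167069889}
scene 424.63023893827994 249.70809873031027 195.32043235736376 [[-0.763885    0.64517573  0.01509891]
 [ 0.33571774  0.41725205 -0.84450833]
 [-0.55115633 -0.64003828 -0.53532952]] [ 0.40840448 -0.07253639  1.44391783]
top 448.5723403889844 253.82538571190398 193.49445852134912 [[ 0.02059475 -0.99977131  0.00575979]
 [-0.97707958 -0.02134752 -0.21180127]
 [ 0.21187579 -0.00126578 -0.97729578]] [-0.00347224  0.55313243  1.3587049 ]
```

View pics/scene0.png

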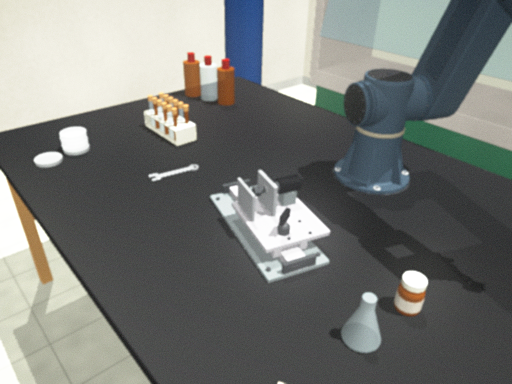

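View pics/top0.png

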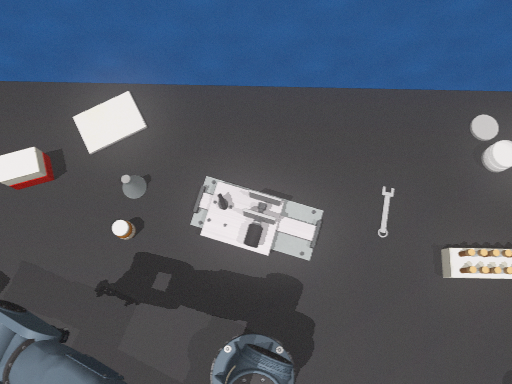

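The scene view shows the slide at about (265,225), knob at (285,222), jar (411,292) and flask (362,325). The top view shows the deck at about (243,215), the knob at (223,201) and the bracket at (262,218). Next I'll measure these points.

```bash
cat > h.py <<'E'
import numpy as np,cv2,pickle
from scipy.spatial.transform import Rotation as Ro
def cloud(c):
    z=c['z_map'].astype(float); v,u=np.mgrid[:z.shape[0],:z.shape[1]]
    P=np.stack([(u-c['cx'])/c['fx']*z,(v-c['cy'])/c['fy']*z,z],-1)
    W=(P-c['t'])@c['R']; W[z==0]=np.nan; return W
def ray(c,u,v,h):
    d=c['R'].T@np.array([(u-c['cx'])/c['fx'],(v-c['cy'])/c['fy'],1]); o=-c['R'].T@c['t']
    return o+d*(h-o[2])/d[2]
def proj(c,X):
    p=c['R']@np.asarray(X)+c['t']; return c['fx']*p[0]/p[2]+c['cx'],c['fy']*p[1]/p[2]+c['cy']
E
python3 - <<'E'
from h import *
for n,(u0,u1,v0,v1) in dict(top=(180,335,165,270),scene=(200,340,160,285)).items():
    c=pickle.load(open(n+'0.pkl','rb')); W=cloud(c)
    cv2.imwrite(f'pics/{n}0z.png',cv2.resize(c['img'][v0:v1,u0:u1,::-1],None,fx=5,fy=5,interpolation=cv2.INTER_CUBIC)[:600,:800])
    S=W[v0:v1,u0:u1].reshape(-1,3); S=S[~np.isnan(S[:,0])]
    print(n,len(S))
    h,e=np.histogram(S[:,2],np.arange(-.01,.17,.005)); print(list(zip(e.round(3),h)))
    m=(abs(S[:,2]-.062)<.006)
    r=cv2.minAreaRect((S[m][:,:2]*1000).astype(np.float32)); print(r,m.sum())
    for lo,hi in((.006,.03),(.09,.16),(.13,.16)):
        m=(S[:,2]>lo)&(S[:,2]<hi); print(lo,m.sum(),S[m].min(0),S[m].max(0))
E
```

```text
top 16213
[(np.float64(-0.01), np.int64(742)), (np.float64(-0.005), np.int64(4475)), (np.float64(0.0), np.int64(3655)), (np.float64(0.005), np.int64(942)), (np.float64(0.01), np.int64(1060)), (np.float64(0.015), np.int64(256)), (np.float64(0.02), np.int64(26)), (np.float64(0.025), np.int64(107)), (np.float64(0.03), np.int64(440)), (np.float64(0.035), np.int64(283)), (np.float64(0.04), np.int64(135)), (np.float64(0.045), np.int64(31)), (np.float64(0.05), np.int64(47)), (np.float64(0.055), np.int64(885)), (np.float64(0.06), np.int64(1723)), (np.float64(0.065), np.int64(345)), (np.float64(0.07), np.int64(30)), (np.float64(0.075), np.int64(21)), (np.float64(0.08), np.int64(32)), (np.float64(0.085), np.int64(26)), (np.float64(0.09), np.int64(16)), (np.float64(0.095), np.int64(19)), (np.float64(0.1), np.int64(19)), (np.float64(0.105), np.int64(17)), (np.float64(0.11), np.int64(26)), (np.float64(0.115), np.int64(34)), (np.float64(0.12), np.int64(92)), (np.float64(0.125), np.int64(135)), (np.float64(0.13), np.int64(133)), (np.float64(0.135), np.int64(172)), (np.float64(0.14), np.int64(142)),
[... 1389 characters left out ...]
.float64(0.115), np.int64(134)), (np.float64(0.12), np.int64(186)), (np.float64(0.125), np.int64(157)), (np.float64(0.13), np.int64(149)), (np.float64(0.135), np.int64(173)), (np.float64(0.14), np.int64(114)), (np.float64(0.145), np.int64(54)), (np.float64(0.15), np.int64(52)), (np.float64(0.155), np.int64(0)), (np.float64(0.16), np.int64(0))]
((476.60211181640625, 45.3399658203125), (221.41380310058594, 181.3774871826172), 74.15757751464844) 2447
0.006 2354 [ 0.02589147 -0.21726225  0.00601732] [0.62161039 0.21228498 0.02999113]
0.09 1487 [ 0.3841138  -0.07338168  0.09000006] [0.54923048 0.12017868 0.1541375 ]
0.13 542 [ 0.3841138  -0.07229652  0.13000838] [0.54876982 0.04261869 0.1541375 ]
```

Run:
```python
from h import *
D=np.array([.476,.0446]);a=np.deg2rad(-15.9);ex=np.array([np.cos(a),np.sin(a)]);ey=np.array([-ex[1],ex[0]])
print('knob',D+.07*ey,'bolt',D+.02*ex-.05*ey)
for n in('top','scene'):
    c=pickle.load(open(n+'0.pkl','rb')); W=cloud(c).reshape(-1,3); W=W[~np.isnan(W[:,0])]
    L=np.c_[(W[:,:2]-D)@ex,(W[:,:2]-D)@ey,W[:,2]]
    k=L[(abs(L[:,0])<.04)&(abs(L[:,1]-.07)<.04)&(L[:,2]>.112)&(L[:,2]<.135)]
    r=cv2.minAreaRect((k[:,:2]*1000).astype(np.float32));print(n,'knob',len(k),k.mean(0),r, (k.min(0)+k.max(0))/2)
    b=L[(abs(L[:,1]+.05)<.06)&(L[:,2]>.136)&(L[:,0]>-.05)]
    h,e=np.histogram(b[:,0],np.arange(-.05,.09,.004));print(list(zip((e*1000).round(),h)))
    print('y',np.percentile(b[:,1],[1,99]))
    b=L[(abs(L[:,1]+.05)<.03)&(abs(L[:,0]-.02)<.02)&(L[:,2]>.1)&(L[:,2]<.137)]
    print('bolt',len(b),b.min(0),b.max(0),b.mean(0))
```

```text
knob [0.49517715 0.11192189] bolt [ 0.48153687 -0.00896625]
top knob 72 [0.01985503 0.06801163 0.12340705] ((20.662940979003906, 68.5107650756836), (46.554988861083984, 13.444106101989746), 39.28250503540039) [0.01999185 0.06927777 0.12177782]
[(np.float64(-50.0), np.int64(12)), (np.float64(-46.0), np.int64(14)), (np.float64(-42.0), np.int64(18)), (np.float64(-38.0), np.int64(10)), (np.float64(-34.0), np.int64(10)), (np.float64(-30.0), np.int64(13)), (np.float64(-26.0), np.int64(13)), (np.float64(-22.0), np.int64(6)), (np.float64(-18.0), np.int64(3)), (np.float64(-14.0), np.int64(0)), (np.float64(-10.0), np.int64(0)), (np.float64(-6.0), np.int64(0)), (np.float64(-2.0), np.int64(0)), (np.float64(2.0), np.int64(12)), (np.float64(6.0), np.int64(60)), (np.float64(10.0), np.int64(46)), (np.float64(14.0), np.int64(19)), (np.float64(18.0), np.int64(0)), (np.float64(22.0), np.int64(0)), (np.float64(26.0), np.int64(0)), (np.float64(30.0), np.int64(0)), (np.float64(34.0), np.int64(1)), (np.float64(38.0), np.int64(0)), (np.float64(42.0), np.int64(0)), (np.float64(46.0), np.int64(0)), (np.float6
[... 1209 characters left out ...]
.0), np.int64(1)), (np.float64(22.0), np.int64(0)), (np.float64(26.0), np.int64(0)), (np.float64(30.0), np.int64(0)), (np.float64(34.0), np.int64(0)), (np.float64(38.0), np.int64(0)), (np.float64(42.0), np.int64(0)), (np.float64(46.0), np.int64(0)), (np.float64(50.0), np.int64(0)), (np.float64(54.0), np.int64(0)), (np.float64(58.0), np.int64(0)), (np.float64(62.0), np.int64(0)), (np.float64(66.0), np.int64(13)), (np.float64(70.0), np.int64(32)), (np.float64(74.0), np.int64(42)), (np.float64(78.0), np.int64(0)), (np.float64(82.0), np.int64(0))]
y [-0.09968367 -0.00011277]
bolt 155 [ 0.014036   -0.07992849  0.10049988] [ 0.03991593 -0.02049532  0.13681722] [ 0.02115789 -0.04524688  0.12212752]
```

View pics/top0z.png

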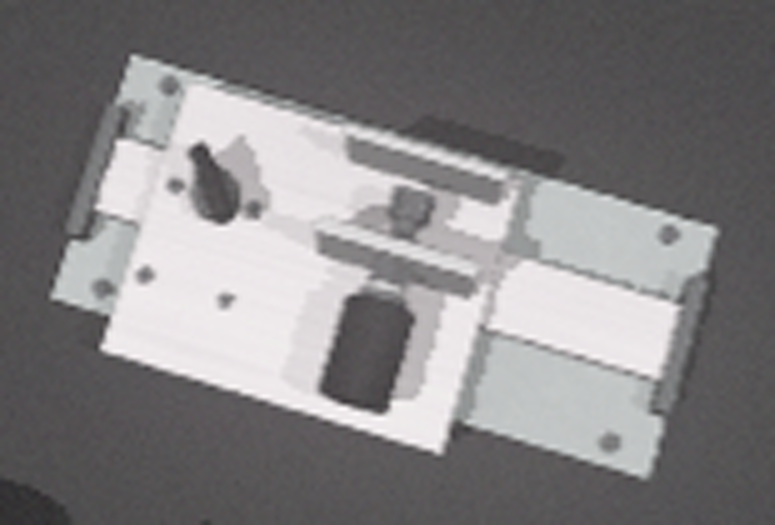

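View pics/scene0z.png

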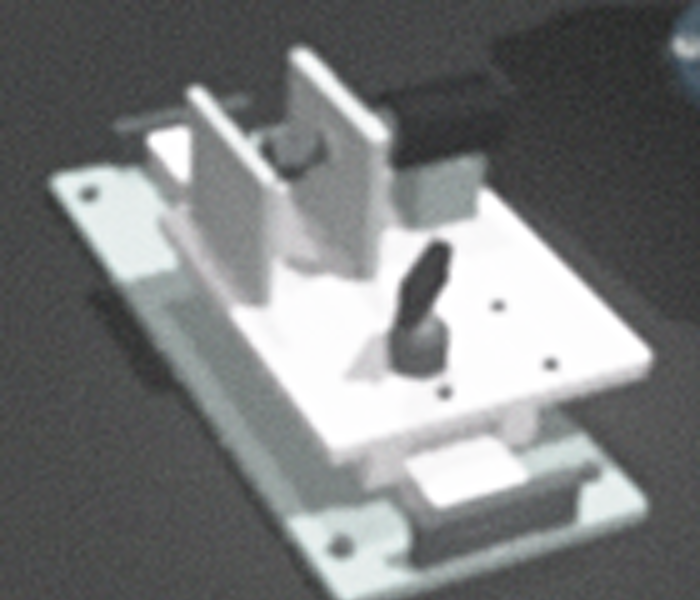

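Run:
```python
from h import *
D=np.array([.476,.0446]);a=np.deg2rad(-15.9);ex=np.array([np.cos(a),np.sin(a)]);ey=np.array([-ex[1],ex[0]])
def w(x,y,z): return np.r_[D+x*ex+y*ey,z]
for n in('top','scene'):
    c=pickle.load(open(n+'0.pkl','rb')); W0=cloud(c); W=W0.reshape(-1,3); 
    print(n,'cam',-c['R'].T@c['t'])
    L=np.c_[(W[:,:2]-D)@ex,(W[:,:2]-D)@ey,W[:,2]]
    m=(abs(L[:,2]-.062)<.006)&(abs(L[:,0])<.13)&(abs(L[:,1])<.15)
    print('deck pct',np.percentile(L[m],[0,1,3,10,90,97,99,100],axis=0)[:,:2].T.round(3))
    for lo,hi,nm in((-.02,.03,'brk'),(.055,.09,'back'),(.025,.055,'bolt')):
        b=L[(L[:,1]>-.12)&(L[:,1]<.02)&(L[:,2]>(.1 if nm!='back' else .1))&(L[:,0]>lo)&(L[:,0]<hi)]
        b=b[~np.isnan(b[:,0])]
        print(nm,len(b),np.percentile(b,[2,10,50,90,98],axis=0).round(3).T.tolist())
    im=cv2.resize(c['img'][:,:,::-1],None,fx=4,fy=4,interpolation=cv2.INTER_CUBIC)
    def ln(pts,col):
        p=np.array([proj(c,w(*q)) for q in pts]); cv2.polylines(im,[np.int32((p+.5)*4)],True,col,1)
    ln([(-.09,-.11,.062),(.09,-.11,.062),(.09,.11,.062),(-.09,.11,.062)],(0,0,255))
    for o,col in((0,(0,200,0)),(.021,(255,0,0))):
        ln([(o-.011-.005,-.1,.152),(o-.011+.005,-.1,.152),(o-.011+.005,0,.152),(o-.011-.005,0,.152)],col)
        ln([(o+.011,-.062,.132),(o+.029,-.062,.132),(o+.029,-.038,.132),(o+.011,-.038,.132)],col)
    u,v=proj(c,w(.02,0,.1));u=int(u*4);v=int(v*4)
    cv2.imwrite(f'pics/{n}1z.png',im[v-270:v+270,u-380:u+380])
```

```text
top cam [0.25264923 0.01005639 1.44503072]
deck pct [[-0.091 -0.089 -0.086 -0.078  0.066  0.082  0.087  0.09 ]
 [-0.111 -0.109 -0.106 -0.092  0.092  0.104  0.107  0.109]]
brk 274 [[-0.017, -0.009, 0.007, 0.015, 0.026], [-0.098, -0.087, -0.051, -0.016, -0.004], [0.103, 0.12, 0.137, 0.153, 0.155]]
back 172 [[0.067, 0.068, 0.069, 0.074, 0.075], [-0.098, -0.09, -0.051, -0.012, -0.003], [0.102, 0.108, 0.137, 0.143, 0.145]]
bolt 71 [[0.026, 0.029, 0.039, 0.049, 0.051], [-0.063, -0.061, -0.051, -0.041, -0.038], [0.119, 0.122, 0.129, 0.133, 0.135]]
scene cam [1.13215027 0.69093598 0.7055478 ]
deck pct [[-0.09  -0.087 -0.084 -0.071  0.08   0.088  0.09   0.091]
 [-0.11  -0.098 -0.081 -0.044  0.1    0.108  0.109  0.112]]
brk 429 [[-0.019, 0.007, 0.015, 0.018, 0.025], [-0.095, -0.084, -0.039, -0.003, 0.0], [0.102, 0.109, 0.131, 0.15, 0.152]]
back 297 [[0.069, 0.071, 0.075, 0.076, 0.077], [-0.1, -0.089, -0.043, -0.003, -0.0], [0.101, 0.105, 0.124, 0.141, 0.142]]
bolt 96 [[0.026, 0.03, 0.043, 0.051, 0.052], [-0.061, -0.056, -0.044, -0.039, -0.037], [0.11, 0.115, 0.125, 0.131, 0.132]]
```

View pics/top1z.png

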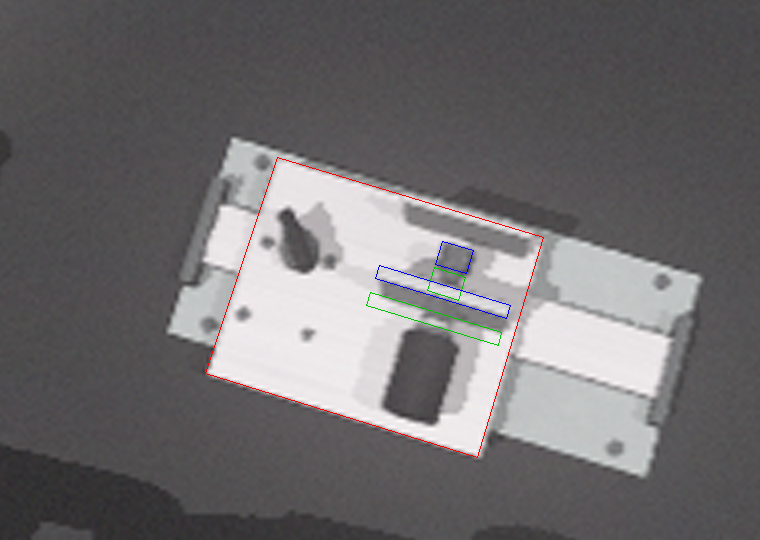

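View pics/scene1z.png

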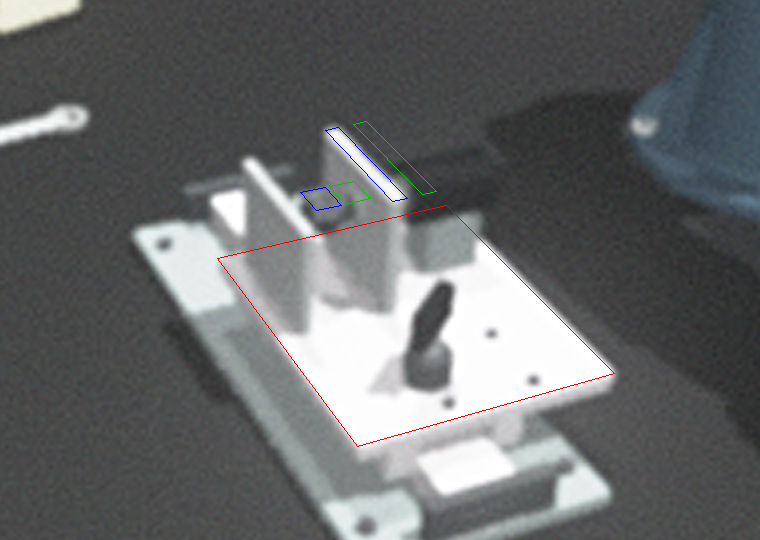

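Two views agree that the knob, bolt and plates sit 20–21 mm farther along x from the visible plate centre than the text says: knob at local (20,70), bolt at (41,-50), gap from 16 to 68. I'll act on the directly measured features. Next comes the tool frame.

```bash
cat >> h.py <<'E'
D=np.array([.476,.0446]);a0=np.deg2rad(-15.9);ex=np.array([np.cos(a0),np.sin(a0)]);ey=np.array([-ex[1],ex[0]])
KN=D+.0205*ex+.07*ey; BO=D+.041*ex-.05*ey
def togo(o,xy,z,ang):
    """shift cm in tool axes and turn for tool down, jaw (tool x) at world angle ang deg mod 180"""
    R=Ro.from_rotvec(o['orientation']).as_matrix(); p=np.array(o['tool_pos'])
    d=R.T@(np.r_[xy,z]-p)*100
    j=np.rad2deg(np.arctan2(R[1,0],R[0,0]))
    out=[]
    for s in(0,180,-180):
        A=np.deg2rad(ang+s); x=np.array([np.cos(A),np.sin(A),0]);y=np.array([0,0,-1.]);T=np.c_[x,y,np.cross(x,y)]
        out.append(Ro.from_matrix(R.T@T).as_rotvec())
    print('jaw deg',j.round(1),'y-axis',R[:,1].round(3),'z-axis',R[:,2].round(3)); print('shift cm tool',d.round(2)); print('turns',[t.round(3).tolist() for t in out]); print('q',np.round(o['joint_positions'],3),'t',o['time'],'F',np.round(o['wrist_force'],1),'M',np.round(o['moment'],2),'w',o['gripper_width'])
E
python3 - <<'E'
from h import *
import station
from station import *
print([n for n in dir(station) if not n.startswith('_')], getattr(station,'grasp_offset',None))
print(KN,BO)
o=get_obs(); togo(o,KN,.25,117)
c=read_camera('wrist'); cv2.imwrite('pics/w0.png',c['img'][:,:,::-1]); print(c['R']@o['tool_pos']+c['t'])
E
```

```text
['MotionError', 'close_job', 'get_obs', 'grasp_offset', 'read_camera'] 0.0187
[0.51489284 0.10630573] [ 0.50173343 -0.01471939]
jaw deg 73.9 y-axis [-0.    -0.001 -1.   ] z-axis [-0.961  0.278  0.   ]
shift cm tool [-30.44  -1.89 -46.51]
turns [[-0.0, -0.753, -0.001], [0.001, 2.389, -0.001], [0.001, 2.389, -0.001]]
q [ 1.204  0.351  1.652 -0.     1.139 -0.085] t 0.1 F [0.  0.6 0.4] M [-0.01 -0.03 -0.03] w 0.08543826862739701
[0.00028912 0.02781604 0.15687376]
```

View pics/w0.png

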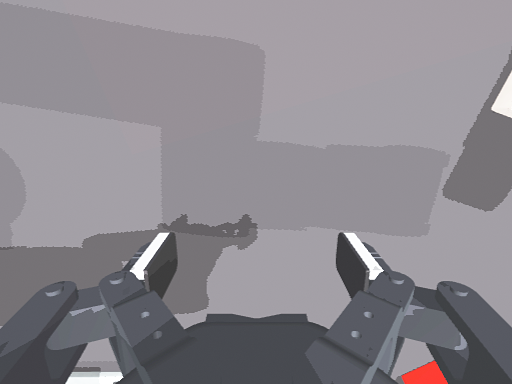

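Jaws already lie at 73.9°, which is the carriage's y. The wrist view shows empty bench between the open fingers. I'll move towards the knob, staying high.

move_arm(
  rows=[
    [-3,-0.2,-4.6,0,0,0,100],
    [-3,-0.2,-4.6,0,0,0,100],
    [-3,-0.2,-4.6,0,0,0,100],
    [-3,-0.2,-4.6,0,0,0,100],
    [-3,-0.2,-4.6,0,0,0,100],
    [-3,-0.2,-4.6,0,0,0,100],
    [-3,-0.2,-4.6,0,0,0,100],
    [-3,-0.2,-4.6,0,0,0,100],
  ],
)

```text
time: 1.15
tool_pos: [0.446, 0.187, 0.2466]
orientation: [-1.328, -1.003, 1.005]
wrist_force: [0.3, 0.3, 0.1]
gripper_width: 0.0856
```

Run:
```python
from h import *
from station import *
togo(get_obs(),KN,.25,117)
```

```text
jaw deg 74.2 y-axis [-0.001 -0.001 -1.   ] z-axis [-0.962  0.272  0.   ]
shift cm tool [-5.89 -0.34 -8.83]
turns [[-0.001, -0.747, -0.001], [0.002, 2.395, -0.001], [0.002, 2.395, -0.001]]
q [ 3.010e-01  2.130e-01  1.798e+00 -1.000e-03  1.131e+00 -9.930e-01] t 1.15 F [0.3 0.3 0.1] M [ 0.02  0.   -0.01] w 0.08561297238519815
```

move_arm(
  rows=[
    [-3,0,-4.5,0,0,0,70],
    [-2.9,0,-4.4,0,0,0,70],
    [0,0,0,0,-0.187,0,70],
    [0,0,0,0,-0.187,0,70],
    [0,0,0,0,-0.187,0,70],
    [0,0,0,0,-0.187,0,70],
  ],
)

```text
time: 1.9
tool_pos: [0.5191, 0.0989, 0.2453]
orientation: [-0.942, -1.55, 1.554]
wrist_force: [0.0, 0.5, -1.2]
gripper_width: 0.0593
```

Run:
```python
from h import *
from station import *
o=get_obs();togo(o,KN,.2,117)
c=read_camera('wrist'); pickle.dump(c,open('w1.pkl','wb'));im=c['img'][:,:,::-1].copy()
for z in(.125,.097):
  for t in(-.024,0,.024):
    A=np.deg2rad(27.1);u,v=proj(c,np.r_[KN+t*np.array([np.cos(A),np.sin(A)]),z]);cv2.circle(im,(int(u),int(v)),3,(0,0,255) if z>.1 else (0,255,0),1)
cv2.imwrite('pics/w1.png',im)
W=cloud(c).reshape(-1,3);L=np.c_[(W[:,:2]-D)@ex,(W[:,:2]-D)@ey,W[:,2]]
k=L[(abs(L[:,0]-.02)<.04)&(abs(L[:,1]-.07)<.04)&(L[:,2]>.115)&(L[:,2]<.135)]
print(len(k),cv2.minAreaRect((k[:,:2]*1000).astype(np.float32)))
```

```text
jaw deg 117.4 y-axis [-0.002 -0.002 -1.   ] z-axis [-0.888 -0.461  0.003]
shift cm tool [0.85 4.53 0.02]
turns [[-0.003, 0.008, -0.0], [-0.0, -3.134, 0.005], [-0.0, -3.134, 0.005]]
q [ 1.010e-01  2.980e-01  1.689e+00 -1.000e-03  1.157e+00 -1.948e+00] t 1.9 F [ 0.   0.5 -1.2] M [-0.06 -0.    0.04] w 0.05930404319543542
622 ((21.288429260253906, 67.11380004882812), (47.509063720703125, 13.99785041809082), 39.215057373046875)
```

View pics/w1.png

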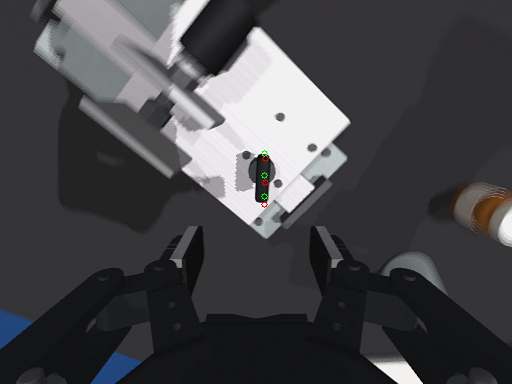

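Wrist view: the black wing is at (262,180) and stands upright between the fingers, and the boss is at (262,168). All three views agree within 3 mm. I'll descend onto it.

```bash
sed -i 's/KN=D+.0205\*ex+.07\*ey/KN=D+.0212*ex+.0687*ey/' h.py
python3 - <<'E'
from h import *
from station import *
print(KN);togo(get_obs(),KN,.093,115)
E
```

```text
[0.51520991 0.10486369]
jaw deg 118.0 y-axis [-0.003 -0.002 -1.   ] z-axis [-0.883 -0.469  0.003]
shift cm tool [ 0.71 15.23  0.02]
turns [[-0.003, 0.052, -0.0], [-0.0, -3.09, 0.005], [-0.0, -3.09, 0.005]]
q [ 1.010e-01  2.980e-01  1.689e+00 -1.000e-03  1.157e+00 -1.957e+00] t 1.95 F [ 0.1 -0.   0.1] M [-0.    0.02 -0.  ] w 0.05991949610610605
```

move_arm(
  rows=[
    [0.7,3,0,0,0.05,0,60],
    [0,4,0,0,0,0,60],
    [0,2.5,0,0,0,0,60],
    [0,0,0,0,0,0,60],
  ],
)

```text
time: 2.45
tool_pos: [0.5156, 0.1052, 0.1479]
orientation: [-0.976, -1.513, 1.517]
wrist_force: [0.6, -0.7, 0.4]
gripper_width: 0.051
```

Run:
```python
from h import *
from station import *
o=get_obs();togo(o,KN,.093,115)
c=read_camera('wrist'); im=c['img'][:,:,::-1].copy()
cv2.imwrite('pics/w2.png',im)
W=cloud(c).reshape(-1,3);L=np.c_[(W[:,:2]-D)@ex,(W[:,:2]-D)@ey,W[:,2]]
k=L[(abs(L[:,0]-.02)<.04)&(abs(L[:,1]-.07)<.035)&(L[:,2]>.117)&(L[:,2]<.13)]
print(len(k),cv2.minAreaRect((k[:,:2]*1000).astype(np.float32)))
```

```text
jaw deg 114.4 y-axis [-0.002 -0.002 -1.   ] z-axis [-0.911 -0.412  0.002]
shift cm tool [-0.01  5.49  0.03]
turns [[-0.002, -0.011, -0.001], [0.001, 3.13, -0.004], [0.001, 3.13, -0.004]]
q [ 0.113  0.414  1.791 -0.002  0.939 -1.881] t 2.45 F [ 0.6 -0.7  0.4] M [ 0.03 -0.04 -0.02] w 0.05098304413385461
1368 ((21.166545867919922, 67.04772186279297), (47.658565521240234, 13.616032600402832), 39.684104919433594)
```

View pics/w2.png

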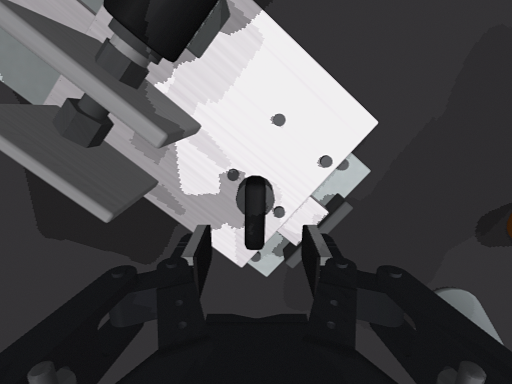

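Wing at column 256, finger midline at 257, so it's centred. Descending and gripping gently.

move_arm(
  rows=[
    [0,3,0,0,0,0,60],
    [0,2.5,0,0,0,0,60],
    [0,0,0,0,0,0,60],
  ],
)

```text
time: 2.88
tool_pos: [0.519, 0.1055, 0.0972]
orientation: [-0.986, -1.517, 1.511]
wrist_force: [0.7, 0.9, 0.1]
gripper_width: 0.051
```

move_arm(
  newtons=30,
  rows=[
    [0,0,0,0,0,0,0],
    [0,0,0,0,0,0,0],
    [0,0,0,0,0,0,0],
    [0,0,0,0,0,0,0],
  ],
)

```text
time: 3.38
tool_pos: [0.5203, 0.1058, 0.1004]
orientation: [-0.99, -1.519, 1.509]
wrist_force: [1.4, 0.3, -8.2]
gripper_width: 0.0136
```

Run:
```python
from h import *
from station import *
o=get_obs();togo(o,KN,.093,115)
c=read_camera('scene'); pickle.dump(c,open('s3.pkl','wb'))
cv2.imwrite('pics/s3.png',cv2.resize(c['img'][130:290,180:380,::-1],None,fx=3.7,fy=3.7))
```

```text
jaw deg 114.1 y-axis [ 0.011  0.    -1.   ] z-axis [-0.913 -0.408 -0.01 ]
shift cm tool [0.13 0.73 0.51]
turns [[0.01, -0.016, -0.004], [0.007, 3.125, 0.015], [0.007, 3.125, 0.015]]
q [ 1.130e-01  4.880e-01  1.817e+00 -1.000e-03  8.250e-01 -1.877e+00] t 3.375 F [ 1.4  0.3 -8.2] M [ 0.14 -0.36 -0.08] w 0.013605067128653274
```

View pics/s3.png

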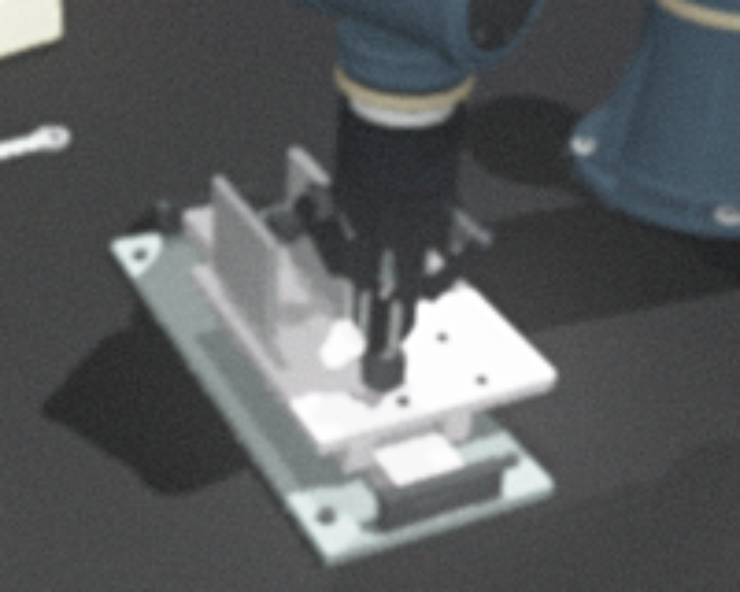

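The fingers hold the wing (13.6 mm), but the tool has drifted about 5 mm along it and tilted slightly. I'll open, re-centre and grip again before turning, so the carriage isn't dragged.

move_arm(
  rows=[
    [0,0,0,0,0,0,40],
    [0,0,0,0,0,0,40],
    [0,0.3,0.5,0.01,0,-0.004,40],
    [0,0,0,0,0,0,40],
  ],
)

```text
time: 3.92
tool_pos: [0.5162, 0.1036, 0.0981]
orientation: [-0.981, -1.512, 1.512]
wrist_force: [0.1, -0.3, -0.4]
gripper_width: 0.034
```

Run:
```python
from h import *
from station import *
o=get_obs();togo(o,KN,.093,115)
c=read_camera('scene'); pickle.dump(c,open('s4.pkl','wb')); c0=pickle.load(open('scene0.pkl','rb'))
for c in (c0,c):
    W=cloud(c).reshape(-1,3);L=np.c_[(W[:,:2]-D)@ex,(W[:,:2]-D)@ey,W[:,2]]
    m=(abs(L[:,2]-.059)<.005)&(abs(L[:,0]-.03)<.05)&(L[:,1]>.08)&(L[:,1]<.15)
    # edge of deck at +y: per-x-bin max y
    e=[np.sort(L[m&(abs(L[:,0]-x)<.005)][:,1])[-3:].mean() for x in np.arange(-.01,.075,.01)]
    b=L[(abs(L[:,0]-.072)<.007)&(L[:,2]>.1)&(L[:,1]>-.13)&(L[:,1]<.04)]
    print(np.round(e,4),np.mean(e),'back y max',np.percentile(b[:,1],[1,50,98,100]))
```

```text
jaw deg 114.1 y-axis [ 0.001 -0.    -1.   ] z-axis [-0.913 -0.408 -0.   ]
shift cm tool [0.16 0.51 0.03]
turns [[0.0, -0.016, -0.001], [0.001, 3.126, 0.001], [0.001, 3.126, 0.001]]
q [ 1.100e-01  4.890e-01  1.824e+00 -1.000e-03  8.280e-01 -1.881e+00] t 3.925 F [ 0.1 -0.3 -0.4] M [ 0.   -0.01  0.06] w 0.034042398497873064
[0.1101 0.1086 0.109  0.1088 0.1094 0.1105 0.1087 0.109  0.1099] 0.10933195835149834 back y max [-0.10025556 -0.04289446 -0.00031321  0.00099978]
[0.109  0.1083 0.109  0.1096 0.11   0.1097 0.1093 0.1096 0.1091] 0.10929269102163132 back y max [-0.0991782  -0.01729432  0.03928602  0.03999312]
```

The carriage has not moved (edge at 0.1093 both times). The gripped centre matches the wrist-view value, local y 67, so I'll adopt that and grip again.

move_arm(
  newtons=30,
  rows=[
    [0,0.3,0,0,0,0,40],
    [0,0,0,0,0,0,0],
    [0,0,0,0,0,0,0],
    [0,0,0,0,0,0,0],
  ],
)

```text
time: 4.47
tool_pos: [0.5163, 0.1037, 0.0952]
orientation: [-0.981, -1.512, 1.512]
wrist_force: [-0.9, -0.1, 0.5]
gripper_width: 0.0137
```

```bash
sed -i 's/+.0687\*ey/+.0671*ey/' h.py
python3 - <<'E'
from h import *
from station import *
o=get_obs();togo(o,KN,.095,115); print(o['tool_pos'])
E
```

```text
jaw deg 114.1 y-axis [ 0.001 -0.    -1.   ] z-axis [-0.913 -0.408 -0.001]
shift cm tool [0.02 0.02 0.15]
turns [[0.001, -0.016, -0.001], [0.001, 3.126, 0.001], [0.001, 3.126, 0.001]]
q [ 0.11   0.494  1.825 -0.     0.822 -1.881] t 4.475 F [-0.9 -0.1  0.5] M [-0.08  0.11 -0.11] w 0.013728291806286673
[0.51625813 0.10374443 0.09521687]
```

move_arm(
  rows=[
    [0,0,0,0,0.15,0,0],
    [0,0,0,0,0.15,0,0],
    [0,0,0,0,0.15,0,0],
    [0,0,0,0,0.15,0,0],
  ],
)

```text
time: 4.97
tool_pos: [0.5164, 0.103, 0.0952]
orientation: [-1.298, -1.064, 1.064]
wrist_force: [-1.1, -1.4, 2.2]
gripper_width: 0.0132
```

Run:
```python
from h import *
from station import *
o=get_obs();togo(o,KN,.095,31); print(o['tool_pos'])
```

```text
jaw deg 78.8 y-axis [ 0.001 -0.002 -1.   ] z-axis [-0.981  0.195 -0.002]
shift cm tool [-0.    0.02  0.16]
turns [[0.002, 0.834, -0.001], [-0.001, -2.308, -0.003], [-0.001, -2.308, -0.003]]
q [ 0.11   0.494  1.825 -0.003  0.822 -1.264] t 4.975 F [-1.1 -1.4  2.2] M [-0.22  0.23  0.15] w 0.013239170718826231
[0.51636316 0.10301744 0.09519983]
```

move_arm(
  rows=[
    [0,0,0,0,0.15,0,0],
    [0,0,0,0,0.15,0,0],
    [0,0,0,0,0.15,0,0],
    [0,0,0,0,0.15,0,0],
    [0,0,0,0,0.12,0,0],
    [0,0,0,0,0.06,0,0],
  ],
)

```text
time: 5.72
tool_pos: [0.5157, 0.1022, 0.0952]
orientation: [-1.528, -0.445, 0.447]
wrist_force: [-0.7, -0.6, 2.7]
gripper_width: 0.0133
```

Run:
```python
from h import *
from station import *
o=get_obs();togo(o,KN,.095,31); print(o['tool_pos'])
```

```text
jaw deg 32.6 y-axis [-0.001 -0.004 -1.   ] z-axis [-0.539  0.842 -0.003]
shift cm tool [-0.02  0.02  0.14]
turns [[0.003, 0.028, -0.002], [-0.004, -3.113, -0.004], [-0.004, -3.113, -0.004]]
q [ 0.109  0.494  1.826 -0.005  0.823 -0.457] t 5.725 F [-0.7 -0.6  2.7] M [0.04 0.3  0.12] w 0.013332099173619428
[0.51570144 0.10223702 0.09519166]
```

move_arm(
  rows=[
    [0,0,0,0,0.05,0,0],
    [0,0,0,0,0.05,0,0],
  ],
)

```text
time: 5.98
tool_pos: [0.5158, 0.1021, 0.0953]
orientation: [-1.544, -0.367, 0.369]
wrist_force: [2.8, -7.0, 2.5]
gripper_width: 0.0134
```

Run:
```python
from h import *
from station import *
o=get_obs();togo(o,KN,.095,31); print(o['tool_pos'])
```

```text
jaw deg 26.9 y-axis [-0.    -0.005 -1.   ] z-axis [-0.452  0.892 -0.004]
shift cm tool [-0.03  0.03  0.15]
turns [[0.004, -0.072, -0.003], [0.004, 3.07, 0.006], [0.004, 3.07, 0.006]]
q [ 0.109  0.494  1.825 -0.006  0.823 -0.356] t 5.975 F [ 2.8 -7.   2.5] M [-1.15 -0.77  1.21] w 0.013439350118470644
[0.51575444 0.10210056 0.09526584]
```

The moment jumped from 0.12 to 1.2 N m after 1.52 rad of turn, so that's the end stop. Releasing and lifting.

move_arm(
  rows=[
    [0,0,0,0,0,0,60],
    [0,0,0,0,0,0,60],
    [0,0,0,0,0,0,60],
    [0,-4,0,0,0,0,60],
    [0,-4,0,0,0,0,70],
    [0,-2,0,0,0,0,70],
    [0,0,0,0,0,0,70],
  ],
)

```text
time: 6.85
tool_pos: [0.5156, 0.1025, 0.1974]
orientation: [-1.543, -0.368, 0.372]
wrist_force: [0.6, 1.0, -0.2]
gripper_width: 0.0597
```

Run:
```python
from h import *
from station import *
o=get_obs();togo(o,BO,.20,74.1); print(o['tool_pos'])
for n in('wrist','scene'):
  c=read_camera(n);pickle.dump(c,open(n+'5.pkl','wb'))
  W=cloud(c).reshape(-1,3);L=np.c_[(W[:,:2]-D)@ex,(W[:,:2]-D)@ey,W[:,2]]
  k=L[(abs(L[:,0]-.02)<.035)&(abs(L[:,1]-.07)<.035)&(L[:,2]>.115)&(L[:,2]<.13)]
  print(len(k),cv2.minAreaRect((k[:,:2]*1000).astype(np.float32)))
  b=L[(L[:,1]>-.09)&(L[:,1]<-.01)&(L[:,2]>.1)&(L[:,2]<.136)&(L[:,0]>.024)&(L[:,0]<.06)]
  print('bolt',len(b),np.percentile(b,[2,10,50,90,98],axis=0).round(3).T.tolist())
  m=(abs(L[:,2]-.059)<.005)&(abs(L[:,0]-.03)<.05)&(L[:,1]>.08)&(L[:,1]<.15)
  try: print('edge',np.mean([np.sort(L[m&(abs(L[:,0]-x)<.005)][:,1])[-3:].mean() for x in np.arange(-.01,.075,.01)]))
  except Exception as e: print(e)
  im=c['img'][:,:,::-1]
  cv2.imwrite(f'pics/{n}5.png',im if n=='wrist' else cv2.resize(im[130:290,180:380],None,fx=3.7,fy=3.7))
```

```text
jaw deg 27.0 y-axis [-0.001 -0.004 -1.   ] z-axis [-0.454  0.891 -0.003]
shift cm tool [-6.57 -0.2  -9.81]
turns [[0.002, -0.821, -0.004], [0.005, 2.32, 0.003], [0.005, 2.32, 0.003]]
q [ 0.11   0.347  1.749 -0.005  1.048 -0.359] t 6.85 F [ 0.6  1.  -0.2] M [0.02 0.04 0.  ] w 0.059709432906982496
[0.5156487  0.10248705 0.19744566]
880 ((21.340913772583008, 68.07440185546875), (13.923242568969727, 46.88458251953125), 47.0582275390625)
bolt 156 [[0.042, 0.043, 0.047, 0.05, 0.051], [-0.047, -0.045, -0.042, -0.039, -0.039], [0.111, 0.116, 0.125, 0.13, 0.132]]
edge 0.10748546333741149
113 ((22.341157913208008, 70.42204284667969), (14.394311904907227, 46.7021484375), 47.32864761352539)
bolt 99 [[0.024, 0.029, 0.043, 0.05, 0.051], [-0.06, -0.057, -0.045, -0.039, -0.038], [0.109, 0.115, 0.125, 0.131, 0.132]]
edge 0.10973406583806652
```

View pics/wrist5.png

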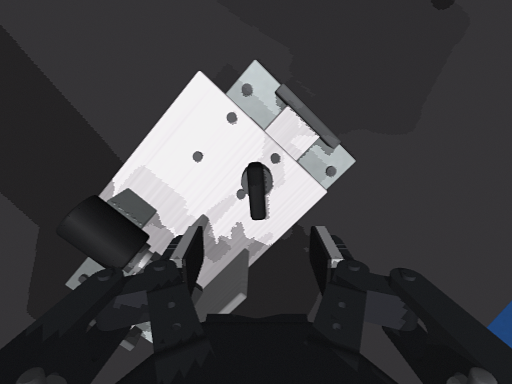

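View pics/scene5.png

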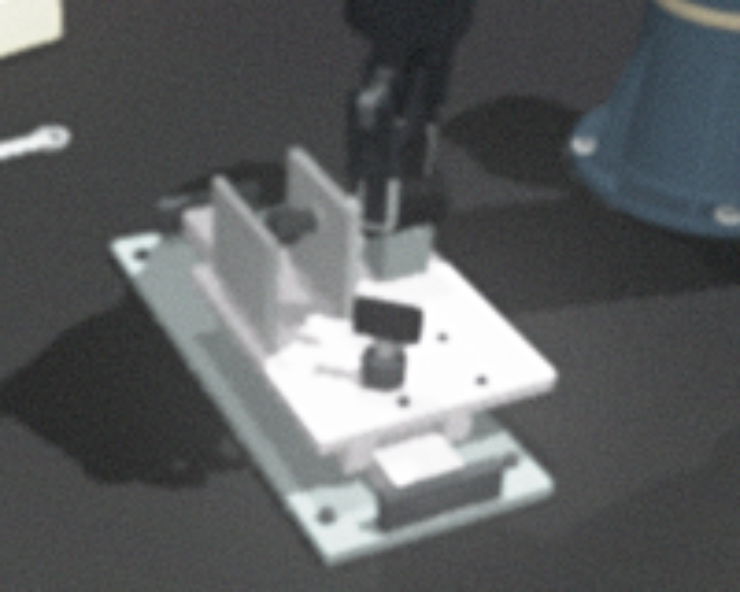

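Both views show the wing at -43° local (expected -0.75 rad = -43°) and the carriage unmoved. Moving over the bolt head.

move_arm(
  rows=[
    [-2.2,-0.5,-3.3,0,0,0,70],
    [-2.2,0,-3.3,0,0,0,70],
    [-2.2,0,-3.2,0,0,0,70],
    [0,0,0,0,-0.17,0,70],
    [0,0,0,0,-0.17,0,70],
    [0,0,0,0,-0.17,0,70],
    [0,0,0,0,-0.17,0,70],
    [0,0,0,0,-0.14,0,70],
  ],
)

```text
time: 7.95
tool_pos: [0.4956, -0.0185, 0.1901]
orientation: [-1.307, -1.004, 1.035]
wrist_force: [-0.0, 0.7, 0.0]
gripper_width: 0.06
```

```bash
sed -i 's/BO=D+.041\*ex-.05\*ey/BO=D+.041*ex-.0515*ey/' h.py
python3 - <<'E'
from h import *
from station import *
o=get_obs();togo(o,BO,.10,74.1); print(o['tool_pos'])
c=read_camera('wrist');pickle.dump(c,open('w6.pkl','wb'))
W=cloud(c).reshape(-1,3);L=np.c_[(W[:,:2]-D)@ex,(W[:,:2]-D)@ey,W[:,2]]
b=L[(L[:,1]>-.09)&(L[:,1]<-.01)&(L[:,2]>.122)&(L[:,2]<.14)&(L[:,0]>.024)&(L[:,0]<.06)]
print('bolt',len(b),np.percentile(b,[2,10,50,90,98],axis=0).round(3).T.tolist())
for lo,hi,z in((-.01,.03,.148),(.058,.09,.138)):
  b=L[(L[:,1]>-.09)&(L[:,1]<-.01)&(L[:,2]>z)&(L[:,2]<z+.01)&(L[:,0]>lo)&(L[:,0]<hi)]
  print('plate',len(b),np.percentile(b,[2,10,50,90,98],axis=0).round(3).T.tolist())
im=c['img'][:,:,::-1].copy()
u,v=proj(c,np.r_[BO,.12]);cv2.circle(im,(int(u),int(v)),3,(0,0,255),1)
cv2.imwrite('pics/w6.png',im)
E
```

```text
jaw deg 75.5 y-axis [-0.021 -0.003 -1.   ] z-axis [-0.968  0.25   0.02 ]
shift cm tool [ 0.45  9.   -0.68]
turns [[-0.02, 0.024, -0.008], [-0.013, -3.117, 0.031], [-0.013, -3.117, 0.031]]
q [-0.128  0.313  1.818 -0.007  1.031 -1.442] t 7.95 F [-0.   0.7  0. ] M [-0.02  0.02  0.01] w 0.059976563449687846
[ 0.49557167 -0.01851946  0.19014885]
bolt 893 [[0.025, 0.028, 0.038, 0.048, 0.05], [-0.063, -0.061, -0.052, -0.043, -0.04], [0.123, 0.125, 0.13, 0.133, 0.134]]
plate 1674 [[0.006, 0.007, 0.01, 0.015, 0.016], [-0.088, -0.082, -0.05, -0.018, -0.012], [0.149, 0.151, 0.152, 0.153, 0.153]]
plate 1019 [[0.068, 0.068, 0.071, 0.074, 0.075], [-0.089, -0.083, -0.052, -0.021, -0.015], [0.138, 0.14, 0.142, 0.143, 0.143]]
```

View pics/w6.png

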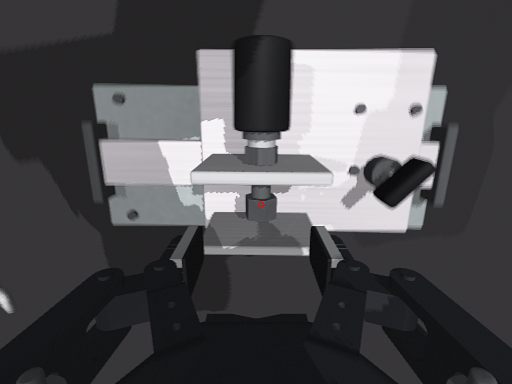

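The bolt head is at (262,205), with the predicted point on it. It's centred in the gap between the bracket edge (row 178) and the back plate (row 250). Aligning the tool.

move_arm(
  rows=[
    [0.45,0,-0.7,-0.02,0.024,-0.008,70],
    [0,0,0,0,0,0,70],
  ],
)

```text
time: 8.25
tool_pos: [0.5034, -0.0156, 0.1883]
orientation: [-1.327, -1.002, 1.003]
wrist_force: [0.4, -0.3, -1.0]
gripper_width: 0.0602
```

Run:
```python
from h import *
from station import *
o=get_obs();togo(o,BO,.10,74.1); print(o['tool_pos'])
```

```text
jaw deg 74.1 y-axis [-0.001  0.    -1.   ] z-axis [-0.962  0.274  0.001]
shift cm tool [-0.11  8.83  0.17]
turns [[-0.001, 0.0, -0.0], [-0.0, -3.142, 0.002], [-0.0, -3.142, 0.002]]
q [-0.123  0.32   1.814  0.     1.009 -1.417] t 8.25 F [ 0.4 -0.3 -1. ] M [-0.02  0.02  0.02] w 0.06018356208705435
[ 0.5033783  -0.01556458  0.18832787]
```

Descending in slow steps; descents drift towards +x, which I'll correct on the way.

move_arm(
  rows=[
    [-0.1,2,0.2,0,0,0,70],
    [0,2,0.1,0,0,0,70],
    [0,1,0,0,0,0,70],
    [0,0,0,0,0,0,70],
  ],
)

```text
time: 8.75
tool_pos: [0.5004, -0.0156, 0.1367]
orientation: [-1.33, -0.997, 0.998]
wrist_force: [-0.0, -0.6, -0.0]
gripper_width: 0.0596
```

Run:
```python
from h import *
from station import *
o=get_obs();togo(o,BO,.10,74.1); print(o['tool_pos'])
```

```text
jaw deg 73.7 y-axis [-0.001  0.    -1.   ] z-axis [-0.96   0.28   0.001]
shift cm tool [-0.03  3.67 -0.11]
turns [[-0.001, -0.007, -0.0], [0.0, 3.135, -0.001], [0.0, 3.135, -0.001]]
q [-0.124  0.389  1.865  0.     0.888 -1.411] t 8.75 F [-0.  -0.6 -0. ] M [ 0.03 -0.01  0.07] w 0.05962561233962515
[ 0.50035767 -0.01558524  0.1367432 ]
```

move_arm(
  rows=[
    [0,2,0,0,0,0,70],
    [0,1.4,0,0,0,0,70],
    [0,0,0,0,0,0,70],
  ],
)

```text
time: 9.12
tool_pos: [0.5017, -0.0157, 0.1035]
orientation: [-1.332, -0.998, 0.995]
wrist_force: [0.7, 0.2, 0.4]
gripper_width: 0.0597
```

Run:
```python
from h import *
from station import *
o=get_obs();togo(o,BO,.10,74.1); print(o['tool_pos'])
c=read_camera('wrist');cv2.imwrite('pics/w7.png',c['img'][:,:,::-1])
```

```text
jaw deg 73.6 y-axis [ 0.002 -0.    -1.   ] z-axis [-0.959  0.282 -0.002]
shift cm tool [-0.05  0.35  0.02]
turns [[0.002, -0.008, 0.0], [-0.001, 3.133, 0.003], [-0.001, 3.133, 0.003]]
q [-0.124  0.444  1.885  0.     0.811 -1.409] t 9.125 F [0.7 0.2 0.4] M [-0.01 -0.01 -0.  ] w 0.05968294457220378
[ 0.50167007 -0.01570198  0.10349816]
```

View pics/w7.png

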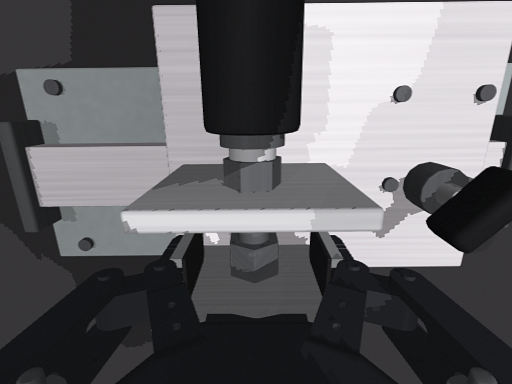

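The fingers are inside the gap, straddling the head at (254,255) and clear of both plates. Lowering 3 mm, then gripping firmly.

move_arm(
  newtons=70,
  rows=[
    [-0.05,0.3,0,0,0,0,70],
    [0,0,0,0,0,0,20],
    [0,0,0,0,0,0,0],
    [0,0,0,0,0,0,0],
    [0,0,0,0,0,0,0],
    [0,0,0,0,0,0,0],
  ],
)

```text
time: 9.93
tool_pos: [0.5026, -0.0164, 0.1025]
orientation: [-1.335, -1.0, 0.994]
wrist_force: [-0.7, 0.1, -0.6]
gripper_width: 0.0227
```

Run:
```python
from h import *
from station import *
o=get_obs();togo(o,BO,.10,74.1); print(o['tool_pos'])
c=read_camera('wrist');cv2.imwrite('pics/w8.png',c['img'][150:330,120:400,::-1].repeat(2,0).repeat(2,1))
```

```text
jaw deg 73.6 y-axis [ 0.005 -0.001 -1.   ] z-axis [-0.96   0.282 -0.005]
shift cm tool [-0.02  0.25  0.13]
turns [[0.005, -0.008, 0.001], [-0.001, 3.134, 0.008], [-0.001, 3.134, 0.008]]
q [-0.125  0.445  1.885 -0.     0.806 -1.411] t 9.925 F [-0.7  0.1 -0.6] M [ 0.11 -0.05  0.05] w 0.022672606430823028
[ 0.50263868 -0.01638892  0.1025498 ]
```

View pics/w8.png

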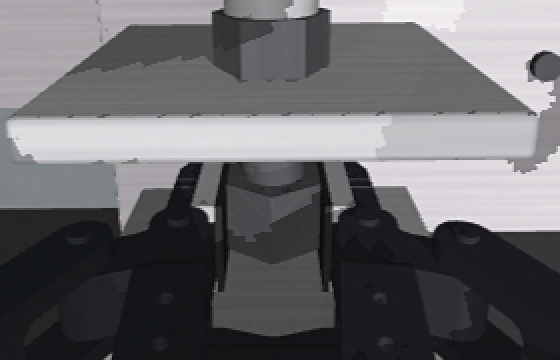

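move_arm(
  rows=[
    [0,0,0,0,0,0,0],
    [0,0,0,0,0,0,0],
    [0,0,0,0,0,0,0],
    [0,0,0,0,0,0,0],
    [0,0,0,0,0,0,0],
    [0,0,0,0,0,0,0],
    [0,0,0,0,0,0,0],
    [0,0,0,0,0,0,0],
  ],
)

```text
time: 10.98
tool_pos: [0.5026, -0.0164, 0.1025]
orientation: [-1.335, -1.0, 0.994]
wrist_force: [-0.8, 0.0, -0.3]
gripper_width: 0.0229
```

Run:
```python
from h import *
from station import *
o=get_obs();togo(o,BO,.10,74.1); print(o['tool_pos'])
c=read_camera('wrist');cv2.imwrite('pics/w9.png',c['img'][150:330,120:400,::-1].repeat(2,0).repeat(2,1))
c=read_camera('scene')
W=cloud(c).reshape(-1,3);L=np.c_[(W[:,:2]-D)@ex,(W[:,:2]-D)@ey,W[:,2]]
k=L[(abs(L[:,0]-.02)<.035)&(abs(L[:,1]-.07)<.035)&(L[:,2]>.115)&(L[:,2]<.13)]
print(len(k),cv2.minAreaRect((k[:,:2]*1000).astype(np.float32)))
m=(abs(L[:,2]-.059)<.005)&(abs(L[:,0]-.03)<.05)&(L[:,1]>.08)&(L[:,1]<.15)
print('edge',np.mean([np.sort(L[m&(abs(L[:,0]-x)<.005)][:,1])[-3:].mean() for x in np.arange(-.01,.075,.01)]))
cv2.imwrite('pics/s9.png',cv2.resize(c['img'][130:290,180:380,::-1],None,fx=3.7,fy=3.7))
```

```text
jaw deg 73.6 y-axis [ 0.005 -0.001 -1.   ] z-axis [-0.96   0.282 -0.005]
shift cm tool [-0.02  0.25  0.13]
turns [[0.005, -0.008, 0.001], [-0.001, 3.134, 0.008], [-0.001, 3.134, 0.008]]
q [-0.125  0.445  1.885 -0.     0.806 -1.411] t 10.975 F [-0.8  0.  -0.3] M [0.1  0.04 0.08] w 0.02285452917176182
[ 0.50263659 -0.0163888   0.10254272]
110 ((22.348186492919922, 71.72230529785156), (17.231355667114258, 46.35028076171875), 43.01919174194336)
edge 0.11052834369103118
```

View pics/w9.png

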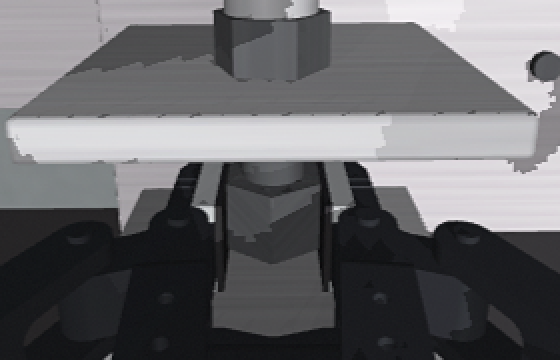

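View pics/s9.png

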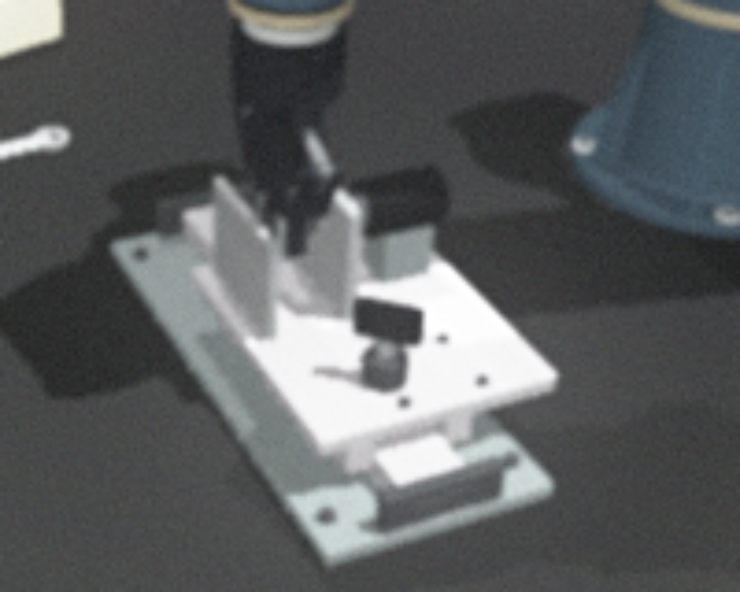

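The head is gripped (22.9 mm, measured across flats of 24 nominal) and forces are small. The two pictures a second apart look almost alike, with about 1 px difference at the nut edge. I'll check that for slow slip.

move_arm(
  newtons=110,
  rows=[
    [0,0,0,0,0,0,0],
    [0,0,0,0,0,0,0],
    [0,0,0,0,0,0,0],
    [0,0,0,0,0,0,0],
  ],
)

```text
time: 11.58
tool_pos: [0.5026, -0.0164, 0.1026]
orientation: [-1.335, -1.0, 0.994]
wrist_force: [-1.0, 0.6, 1.4]
gripper_width: 0.0219
```

Run:
```python
from h import *
from station import *
o=get_obs();togo(o,BO,.10,74.1)
pickle.dump(read_camera('wrist'),open('wa.pkl','wb'))
```

```text
jaw deg 73.6 y-axis [ 0.005 -0.001 -1.   ] z-axis [-0.96   0.282 -0.005]
shift cm tool [-0.01  0.26  0.13]
turns [[0.005, -0.008, 0.001], [-0.001, 3.134, 0.008], [-0.001, 3.134, 0.008]]
q [-0.125  0.445  1.885 -0.     0.806 -1.411] t 11.575 F [-1.   0.6  1.4] M [0.2  0.05 0.07] w 0.02185334237290483
```

move_arm(
  rows=[
    [0,0,0,0,0,0,0],
    [0,0,0,0,0,0,0],
    [0,0,0,0,0,0,0],
    [0,0,0,0,0,0,0],
    [0,0,0,0,0,0,0],
    [0,0,0,0,0,0,0],
    [0,0,0,0,0,0,0],
    [0,0,0,0,0,0,0],
  ],
)

```text
time: 12.62
tool_pos: [0.5026, -0.0164, 0.1027]
orientation: [-1.335, -1.0, 0.994]
wrist_force: [-1.3, 2.0, 0.2]
gripper_width: 0.0219
```

move_arm(
  rows=[
    [0,0,0,0,0,0,0],
    [0,0,0,0,0,0,0],
    [0,0,0,0,0,0,0],
    [0,0,0,0,0,0,0],
    [0,0,0,0,0,0,0],
    [0,0,0,0,0,0,0],
    [0,0,0,0,0,0,0],
    [0,0,0,0,0,0,0],
  ],
)

```text
time: 13.62
tool_pos: [0.5026, -0.0164, 0.1027]
orientation: [-1.335, -1.0, 0.994]
wrist_force: [-1.1, -0.7, 2.2]
gripper_width: 0.022
```

Run:
```python
from h import *
from station import *
o=get_obs();togo(o,BO,.10,74.1)
c=read_camera('wrist');pickle.dump(c,open('wb.pkl','wb'))
a=pickle.load(open('wa.pkl','rb'))['img'];b=c['img']
w7=cv2.imread('pics/w9.png')[::2,::2,::-1]
crop=lambda i:i[150:330,120:400]
def dif(x,y): return np.abs(x.astype(int)-y.astype(int)).max(-1)
for nm,x,y in(('wa-wb',crop(a),crop(b)),('w9-wb',w7,crop(b))):
    d=dif(x,y); 
    for r,(u0,u1,v0,v1) in dict(nut=(100,170,2,45),head=(105,165,85,135),ref_deck=(0,60,5,50)).items():
        s=d[v0:v1,u0:u1];print(nm,r,s.mean().round(2),(s>25).sum(),s.size)
A=np.vstack([crop(x)[:140] for x in(a,b)])[:,:,::-1]
cv2.imwrite('pics/ab.png',A.repeat(2,0).repeat(2,1))
```

```text
jaw deg 73.6 y-axis [ 0.005 -0.001 -1.   ] z-axis [-0.96   0.282 -0.005]
shift cm tool [-0.01  0.27  0.13]
turns [[0.005, -0.008, 0.001], [-0.001, 3.134, 0.008], [-0.001, 3.134, 0.008]]
q [-0.125  0.445  1.885 -0.     0.806 -1.411] t 13.625 F [-1.1 -0.7  2.2] M [0.18 0.09 0.09] w 0.02204489632655955
wa-wb nut 10.21 183 3010
wa-wb head 1.12 0 3000
wa-wb ref_deck 0.79 1 2700
w9-wb nut 11.95 262 3010
w9-wb head 4.48 115 3000
w9-wb ref_deck 0.96 1 2700
```

View pics/ab.png

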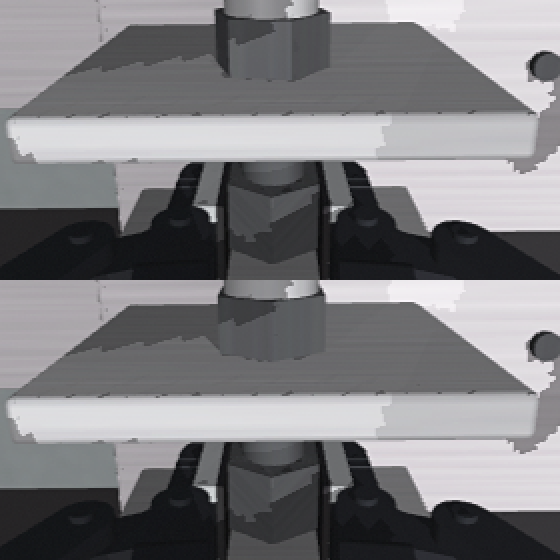

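Over 2 s the head picture is unchanged (difference at noise level) while the nut on the motor side turns. The bolt is held and the nut now runs on it. Handing in.

```bash
python3 -c "
from station import *
print(close_job()); o=get_obs(); print(o['time'],o['gripper_width'],o['wrist_force'])"
```

```text
the job is handed in; nothing more can be done
None
the job is handed in; nothing more can be done
```

The carriage is locked and the arm is still holding the bolt head still. I handed the job in at about 13.7 s, gripping with 110 N.

**Clamp:** I turned the wing knob clockwise about 1.52 rad until the moment jumped from 0.12 to 1.2 N m, which is its end stop. Two camera views then showed the wing at -43°, the fully tight position. In the last scene picture the same fit gave about -47°, on fewer and noisier points.

**Bolt:** I reached into the gap and closed on the head along the carriage's y. Two pictures 2 s apart show the head unchanged while the nut on the motor side keeps turning. The wrist force stayed under about 3 N while holding; the most I saw at any check was 8 N.

**Checks that disagreed or needed mending:**
- **Positions:** the knob, bolt and plates all sat 20–21 mm farther along x from the visible deck centre than the description says. I used the positions measured in the images.
- **First grip on the knob:** it was about 5 mm off along the wing, so I opened, re-centred and gripped again before turning. The carriage edge had not moved after this.
- **Carriage position:** the last reading of the deck edge was about 1 mm from the first, with the arm partly blocking the view. I take that as measurement noise.
- **Head width:** the fingers read 22 mm on the 24 mm head. They also read a little low on the knob (13.2–13.7 mm on 14 mm).

The jar, flask and wrench were never touched.

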